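Turn the upside-down spice jar label up and put it back in the rack

TASK

One spice jar, the one with the black and green label, lies in the rack with its label down and its cap at the wrong end. Lift it out, lay it on the chopping board and let go, gently roll it along the board until its label faces up (do not twist it round in the air), let it rest there, then take it again and lay it back in its own empty lane, label up and cap pointing the same way as the other two jars. Leave the other jars, the tin, the garlic and the mug where they are.

Things in the scene. Friction and masses are not known exactly. Their poses are not given: they have to be found in the camera images.
- jar: The spice jar to be turned, with a black and green label (the back of it, up at first, is white). Glass cylinder with a black cap, 41 mm in diameter, 105 mm long. Origin at the middle of its axis; x axis along the jar towards the cap, z axis out of the front of the label. Starts in a lane of the rack, cap towards the rack's -x end, label about 2.6 rad from straight up; 0.1 to 0.17 kg.
- jar_cap (a point): Centre of the cap's end face of that jar, on its axis, 52.5 mm from the origin.
- jar_label (a point): Front centre of that jar's label, on the glass, 20.4 mm from the axis.
- jar_a: A spice jar with a blue and white label, lying right (label up, cap towards the rack's +x end) in another lane of the rack. Glass cylinder with a black cap, 41 mm in diameter, 105 mm long. Origin at the middle of its axis; x axis along the jar towards the cap, z axis out of the front of the label. Leave it.
- jar_c: A second spice jar with a blue and white label, lying right (label up, cap towards the rack's +x end) in another lane of the rack. Glass cylinder with a black cap, 41 mm in diameter, 105 mm long. Origin at the middle of its axis; x axis along the jar towards the cap, z axis out of the front of the label. Leave it.
- rack: Fixed wooden rack, 154 (x) by 228 (y) mm, no floor; origin under its centre on the worktop. Lanes along x at y = -75, 0, +75 mm, each two 12 mm dowels, axes 26 mm apart and 17 mm up; a jar lying there has its axis 40 mm up and its middle at x = 0. End boards, 14 mm thick, 32 mm high, at x = -70 and +70 mm (126 mm clear between). Which jar is in which lane varies.
- board: Wooden chopping board fixed on the worktop, 230 mm (x) by 340 mm (y), 22 mm thick, flat; origin under its centre at worktop height. A jar lying on it has its axis 42 mm above the worktop. It may lie to the left or the right of the rack.
- tin: Food tin with a teal label standing on the board, 76 mm across, 58 mm high, origin at its underside centre. Leave it.
- garlic: Garlic bulb standing on the board, 50 mm across, 51 mm high, origin at its underside centre. Leave it.
- mug: Pink and white mug, 82 mm across, 118 mm with the handle, 100 mm high, standing on the worktop behind the rack; origin at its underside centre. Leave it.
Mind the look-alikes: they are no part of the job. Leave any yellow look-alike of the jar alone.

How it is judged:
On the way, in this order (a step that is already met when the one before it is completed fails the run):
1. the jar lies on the chopping board, let go (z of jar in the frame of board between 0.036 and 0.048 m and x of jar in the frame of board between -0.115 and 0.115 m and y of jar in the frame of board between -0.17 and 0.17 m and contact force between the fingers and jar below 0.2 N), for 0.2 s.
2. the jar lies on the chopping board with its label up (within 0.35 rad), let go and at rest (all of step 1 and angle between jar's own z axis and vertical below 0.35 rad and linear speed of jar below 0.03 m/s), for 0.2 s.
At the end, for the whole second after the job is handed in: the jar lies at rest in the rack's empty lane, down on both dowels (axis 34 to 45 mm above the worktop, parallel to the lane within 0.1 rad, middle within 14 mm of the lane's middle), label up within 0.35 rad, cap towards the rack's +x end like the others, let go (angle between jar's own z axis and vertical below 0.35 rad and contact force between the fingers and jar below 0.2 N and linear speed of jar below 0.03 m/s and x of jar_cap in the frame of rack above 0.03 m and angle between the x axis of jar and the x axis of rack, either way round below 0.1 rad and x of jar in the frame of rack between -0.014 and 0.014 m and z of jar in the frame of rack between 0.034 and 0.045 m and y of jar in the frame of rack between -0.09 and 0.09 m); the robot touches nothing.
It fails at once if the jar is turned over in the air: lifted (axis more than 75 mm above the worktop) with its label sideways, 0.9 to 2.1 rad from straight up (height (world z) of jar above 0.075 m and angle between jar's own z axis and vertical between 0.9 and 2.1 rad).
It fails at once if another jar is moved by more than 15 mm (distance of any of jar_a, jar_c from where it was at the start of the episode above 0.015 m).
It fails at once if the tin, the garlic or the mug is moved by more than 25 mm (distance of any of tin, garlic, mug from where it was at the start of the episode above 0.025 m).
It also fails if it takes over 58 s, if anything falls off the work surface, if the arm or the gripper's body presses on something with over 40 N, if the wrist force passes 120 N, or if a joint passes its speed limit or range.

ROBOT

A 6-joint arm with a two-finger parallel gripper is mounted at the origin on a cart in front of the work surface, level with it; the furniture and walls round the work are solid. World frame = base frame: x ahead of the robot, y to its left, z up, the work surface at z = 0. Lengths are in m, angles in rad, forces in N, time in s.
With the tool pointing down it reaches from about 0.3 to 0.775 m from the base axis. Payload 14.6 kg.
Tool frame: the origin (TCP) lies midway between the tips of the shut fingers; the grasp point (between the pads) lies 19 mm behind it; z points along the fingers, y is the line along which they close (so a half turn about z gives the same grasp; the last joint's range is limited). The gripper opens to 85 mm and grips with 20 to 120 N. Pads are 22 mm wide; open, the fingers measure 114 mm over their backs; the gripper's body (76 mm by 85 mm) begins 54 mm behind the grasp point. The pads swing forward as they close: fully open they stand 13 mm farther back than shut.
Start: joints at [-1.376, 0.3, 1.521, -0, 1.321, -0.067], TCP at [0.142, -0.531, 0.231] pointing down, gripper open.
Joint ranges: [-3.03, 3.03], [-0.79, 2.21], [0.23, 2.52], [-1.04, 4.18], [0, 3.07], [-2.55, 2.55]. Speed limits (rad/s): [2.22, 2.22, 2.57, 3.14, 3.14, 3.14].

INTERFACE

Orientations are given as a 3x3 rotation matrix whose columns are the frame's x, y, z axes.
In Python, from station import manip gives the robot as it stands.
- The arm moves only by the tool carry_out, never from a script. Its argument "deltas" is one flat list of numbers, 7 for each row, row after row: the turn, a rotation vector about the tool's x, y, z in units of 1.5 rad (1.0 is 1.5 rad), then the shift along the tool's x, y, z in units of 0.4 m (1.0 is 0.4 m), then the closure, from 0 (fully open) to 1 (shut). A call has 1 to 5 rows; each row is the pose to reach, as a shift and turn from the pose commanded when the call began, along the tool's axes at that moment; what a row does not reach only later rows make up. A row lasts 1/12 s, in which the tool goes at most 41.7 mm and 7.16 degrees, less where a joint would pass 70% of its speed; a pose out of reach is approached as far as the arm can. A call with a number of a shift or a turn outside -1 to 1 is refused whole. A call with a gripper value outside its range is refused whole. The fingers move at their own pace and stop on an object; "squeeze" is the grip in N (left out, the last holds). Time passes only in rows, so rows that repeat a pose let the fingers close. It gives the time, the measured TCP pose, the force, the opening and the grip force at its end, in the units of the state.
- manip.read_state(): the state, without advancing time (a new reading comes with each control period).
- manip.get_image(name): name is "scene" or "top" or "wrist"; returns (picture, depth): 420x560x3 uint8, blue, green, red; 420x560 float32, m along the optical axis (not along the pixel's ray), 0 where there is no reading.
- manip.get_calibration(name): a dict with "K" (3x3 intrinsics, pixels), "R" (3x3) and "t" (3): a world point X has camera coordinates R X + t. Camera axes: x right, y down, z forward; pixel columns grow to the right and rows downward; lengths in m; the calibration is good to about 2 mm. A picture is of the moment at which its call begins: read the wrist's pose just before it. get_calibration takes no time and is no camera call; for the wrist camera it gives the pose at the moment of the call.
- manip.sign_off(): hands the job in; it is judged then, once.
The state is a dict: "time_s": time; "joint_pos": joint angles; "qvel": joint speeds; "tau": joint torques, N m; "eef_pos": TCP position; "tcp_rot": TCP orientation; "force": force on the tool from outside, world axes, zero at the start; "moment": the same for the moment, N m; "grip_width": finger opening in m; "finger_force": force on a finger pad.
Only numpy, scipy, OpenCV 4.12 (cv2) and the standard library are available. Lean on these libraries where they do the work, as an engineer would, in place of code of your own. Each camera call takes 0.05 s, during which the arm holds its last target. There are 200 camera calls.

## Working session

There is one attempt and no reset: what is moved stays moved. The work goes in short steps, Python scripts to look and compute and a tool call to move; the robot and the scene stay as the last step left them, time stands still between calls to the robot, and variables do not carry over. Pictures are saved under pics/ and viewed, at most 10 in all, crops included, and the job is handed in when it is done.

Besides the shell and the picture viewer there is one more tool, called after "Call:" by a JSON object that holds its "method" and its "body", one argument or row to a line. carry_out: Moves the arm, as the interface text tells. Its arguments: {"type":"object","properties":{"deltas":{"type":"array"},"squeeze":{"type":"number"}},"required":["deltas"]}

```bash
mkdir -p pics; ls
cat > h.py <<'E'
import numpy as np, cv2
from station import manip
def shot(n,f):
    im,d=manip.get_image(n); c=manip.get_calibration(n)
    cv2.imwrite(f'pics/{f}.png',im); np.savez(f'pics/{f}.npz',im=im,d=d,K=c['K'],R=c['R'],t=c['t']); return im,d,c
def world(f,u,v,r=2):
    z=np.load(f'pics/{f}.npz'); p=z['d'][v-r:v+r+1,u-r:u+r+1]; d=np.median(p[p>0])
    return z['R'].T@(d*np.linalg.inv(z['K'])@[u,v,1]-z['t'])
def cloud(f):
    z=np.load(f'pics/{f}.npz'); d=z['d']; v,u=np.mgrid[:d.shape[0],:d.shape[1]]
    P=np.stack([u,v,np.ones_like(u)],-1)@np.linalg.inv(z['K']).T*d[...,None]
    return (P-z['t'])@z['R'],d>0,z['im']
E
python3 - <<'E'
from h import *
a=shot('top','top0')[0]; b=shot('scene','sc0')[0]
print(manip.read_state())
E
```

```text
pics
{'time_s': 0.1, 'joint_pos': array([-1.37560197e+00,  3.00417943e-01,  1.52150513e+00, -2.97901480e-05,
        1.32069672e+00, -6.66006705e-02]), 'qvel': array([-0.00106282, -0.00036664,  0.00064525, -0.0005123 ,  0.00037398,
        0.00185854]), 'tau': array([ 3.00228072e-03, -5.44370878e+01, -3.62368083e+01, -1.10928440e-05,
        3.04510286e-03,  3.06555421e-07]), 'eef_pos': array([ 0.14229857, -0.53106246,  0.2307826 ]), 'tcp_rot': array([[ 9.65925048e-01,  2.58821851e-01, -2.27536224e-04],
       [ 2.58821948e-01, -9.65924529e-01,  1.00203548e-03],
       [ 3.95658576e-05, -1.02678254e-03, -9.99999472e-01]]), 'force': array([-0.17698348, -0.53172801,  0.36342447]), 'moment': array([-0.02058792,  0.0003488 ,  0.03911525]), 'finger_force': 0.0, 'grip_width': 0.0859619435124206}
```

View pics/top0.png

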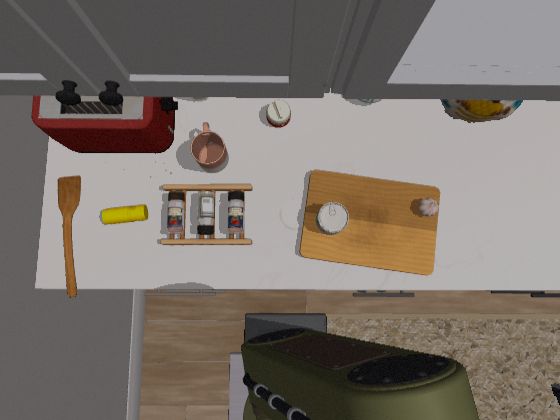

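View pics/sc0.png

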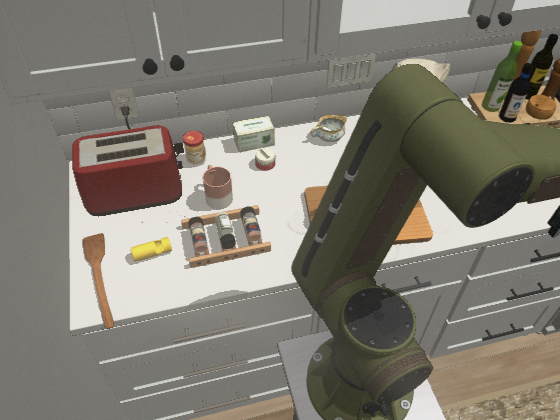

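The top view shows three jars in the rack. At (176,213) and (236,213) are the blue and white jars, with caps up the image. At (207,213) the middle jar has its white back up and its cap at the bottom (207,232). The yellow cylinder at (125,214) lies outside the rack. The middle jar fits the description, so I'll confirm it in a crop. The tin is at (333,218) and the garlic at (428,207) on the board.

Run:
```python
from h import *
im=cv2.imread('pics/top0.png')
a=cv2.resize(im[175:255,150:260],None,fx=5,fy=5,interpolation=cv2.INTER_CUBIC)
cv2.imwrite('pics/c0.png',a)
for n,u,v in [('jarmid',207,213),('cap',207,231),('ja',176,213),('jc',236,213),('mug',209,148),('tin',333,218),('garlic',428,207),('endTL',167,187),('endTR',249,187),('endBL',163,241),('endBR',248,242),('bTL',310,173),('bTR',437,187),('bBL',304,258),('bBR',432,271),('board',380,225),('table',280,260)]:
    print(n,world('top0',u,v,1).round(4))
P,ok,_=cloud('top0')
for k,(lo,hi) in {'rack boards':(0.026,0.036)}.items():
    for s in (slice(180,195),slice(234,248)):
        m=np.zeros(ok.shape,bool); m[s,155:258]=1; m&=ok&(P[...,2]>lo)&(P[...,2]<hi)
        q=P[m]; print(k,len(q),cv2.minAreaRect(q[:,:2].astype(np.float32)*1000))
m=np.zeros(ok.shape,bool); m[165:280,295:445]=1; m&=ok&(P[...,2]>0.016)&(P[...,2]<0.028)
q=P[m];print('board',len(q),cv2.minAreaRect(q[:,:2].astype(np.float32)*1000))
for n,(u0,u1,v0,v1,h) in dict(jar=(192,221,189,239,.05),ja=(165,188,189,239,.05),jc=(225,248,189,239,.05),tin=(315,350,200,236,.06),garlic=(415,442,195,220,.035)).items():
    m=np.zeros(ok.shape,bool); m[v0:v1,u0:u1]=1; m&=ok&(P[...,2]>h-.01)
    q=P[m];print(n,len(q),q.min(0).round(3),q.max(0).round(3),cv2.minAreaRect(q[:,:2].astype(np.float32)*1000))
```

```text
jarmid [0.4919 0.2143 0.0582]
cap [0.4476 0.2129 0.0583]
ja [0.4915 0.2903 0.0573]
jc [0.4923 0.1431 0.0594]
mug [0.6724 0.2227 0.0072]
tin [ 0.4795 -0.0933  0.0747]
garlic [ 0.5103 -0.3313  0.0608]
endTL [0.5622 0.3226 0.0289]
endTR [0.5633 0.114  0.0313]
endBL [0.4246 0.3258 0.0305]
endBR [0.4234 0.1142 0.0304]
bTL [ 0.6082 -0.0444  0.0021]
bTR [ 0.5732 -0.3796  0.0022]
bBL [ 0.3854 -0.0279 -0.0005]
bBR [ 0.3539 -0.3488  0.0189]
board [ 0.4697 -0.2215  0.0176]
table [ 0.38    0.0336 -0.0008]
rack boards 452 ((557.8701171875, 220.79188537597656), (26.75607681274414, 224.0061492919922), 0.4533872604370117)
rack boards 471 ((431.505615234375, 220.27584838867188), (23.17730140686035, 226.68983459472656), 0.32970118522644043)
board 10415 ((479.935546875, -196.94313049316406), (340.5494384765625, 230.44264221191406), 82.0521469116211)
jar 689 [0.443 0.2   0.04 ] [0.548 0.241 0.065] ((495.1507263183594, 219.93341064453125), (105.17410278320312, 40.657718658447266), 0.27834564447402954)
ja 684 [0.442 0.274 0.04 ] [0.547 0.315 0.063] ((494.8144226074219, 294.98455810546875), (105.16336822509766, 39.62710952758789), 1.1765310764312744)
jc 665 [0.444 0.126 0.041] [0.549 0.166 0.065] ((496.2711181640625, 145.89727783203125), (104.46866607666016, 38.31813430786133), 0.8865775465965271)
tin 778 [ 0.444 -0.129  0.05 ] [ 0.519 -0.055  0.082] ((482.112060546875, -92.18920135498047), (73.26927185058594, 73.35902404785156), 46.07756042480469)
garlic 298 [ 0.488 -0.371  0.025] [ 0.54  -0.312  0.073] ((516.1243286132812, -340.6453552246094), (55.78126525878906, 53.73341369628906), 83.26499938964844)
```

View pics/c0.png

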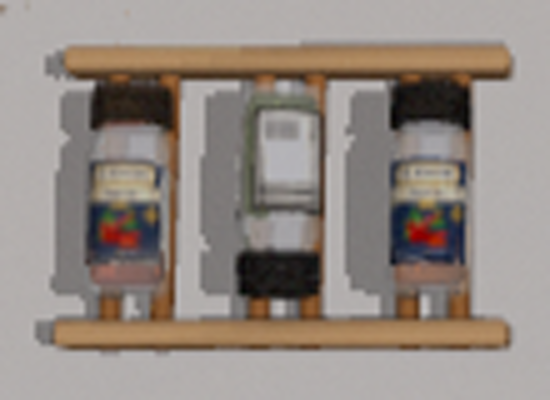

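The crop confirms it: the middle jar shows a white back with a green edge, and its cap is at the bottom (-x end), opposite to the blue jars. I'll move above it with the fingers partly open, because fully open they would touch the neighbouring jars.

Call:
{"method": "carry_out", "body": {
  "deltas": [0, 0, 0.175, 0.268, -0.316, 0, 0.3, 0, 0, 0.175, 0.268, -0.316, 0, 0.3, 0, 0, 0.175, 0.268, -0.316, 0, 0.3, 0, 0, 0.175, 0.268, -0.316, 0, 0.3, 0, 0, 0.175, 0.268, -0.316, 0, 0.3],
  "squeeze": 30
}}

```text
time_s: 0.52
eef_pos: [0.2149, -0.3769, 0.2312]
tcp_rot: [[1.0, 0.002, 0.0], [0.002, -1.0, 0.001], [0.0, -0.001, -1.0]]
force: [-0.8, 0.6, 0.4]
grip_width: 0.0601
finger_force: 0.0
```

Call:
{"method": "carry_out", "body": {
  "deltas": [0, 0, 0, 0.177, -0.375, 0, 0.3, 0, 0, 0, 0.177, -0.375, 0, 0.3, 0, 0, 0, 0.177, -0.375, 0, 0.3, 0, 0, 0, 0.177, -0.375, 0, 0.3, 0, 0, 0, 0.177, -0.375, 0, 0.3]
}}

```text
time_s: 0.93
eef_pos: [0.2859, -0.2268, 0.2313]
tcp_rot: [[1.0, 0.005, 0.001], [0.005, -1.0, 0.001], [0.001, -0.001, -1.0]]
force: [-0.5, -0.9, -0.2]
grip_width: 0.06
finger_force: 0.0
```

Call:
{"method": "carry_out", "body": {
  "deltas": [0, 0, 0, 0.177, -0.375, 0, 0.3, 0, 0, 0, 0.177, -0.375, 0, 0.3, 0, 0, 0, 0.177, -0.375, 0, 0.3, 0, 0, 0, 0.177, -0.375, 0, 0.3, 0, 0, 0, 0.177, -0.375, 0, 0.3]
}}

```text
time_s: 1.35
eef_pos: [0.3567, -0.0765, 0.2313]
tcp_rot: [[1.0, 0.006, 0.0], [0.006, -1.0, 0.001], [0.0, -0.001, -1.0]]
force: [0.8, -1.6, 0.8]
grip_width: 0.0597
finger_force: 0.0
```

Call:
{"method": "carry_out", "body": {
  "deltas": [0, 0, 0, 0.177, -0.375, 0, 0.3, 0, 0, 0, 0.177, -0.375, 0, 0.3, 0, 0, 0, 0.177, -0.375, 0, 0.3, 0, 0, 0, 0.177, -0.375, 0, 0.3, 0, 0, 0, 0.177, -0.375, 0, 0.3]
}}

```text
time_s: 1.77
eef_pos: [0.4275, 0.0729, 0.2309]
tcp_rot: [[1.0, 0.004, -0.0], [0.004, -1.0, 0.001], [-0.0, -0.001, -1.0]]
force: [-0.4, -1.7, 0.1]
grip_width: 0.0596
finger_force: 0.0
```

Call:
{"method": "carry_out", "body": {
  "deltas": [0, 0, 0, 0.17, -0.368, 0.05, 0.3, 0, 0, 0, 0.17, -0.368, 0.05, 0.3, 0, 0, 0, 0.17, -0.368, 0.05, 0.3, 0, 0, 0, 0.17, -0.368, 0.05, 0.3, 0, 0, 0, 0.17, -0.368, 0.05, 0.3]
}}

```text
time_s: 2.18
eef_pos: [0.4952, 0.2193, 0.209]
tcp_rot: [[1.0, 0.002, -0.002], [0.002, -1.0, -0.0], [-0.002, 0.0, -1.0]]
force: [-0.7, -0.5, -0.0]
grip_width: 0.0597
finger_force: 0.0
```

Run:
```python
from h import *
s=manip.read_state(); print(s['eef_pos'],s['joint_pos'].round(2))
shot('wrist','w1')
P,ok,im=cloud('w1')
# tops of objects between z .045 and .07
m=ok&(P[...,2]>.035)&(P[...,2]<.075)&(abs(P[...,0]-.4955)<.056)
for y in (.22,.295,.146):
    q=P[m&(abs(P[...,1]-y)<.03)]
    if len(q)>50: print(y,len(q),q.min(0).round(4),q.max(0).round(4),cv2.minAreaRect(q[:,:2].astype(np.float32)*1000))
```

```text
[0.49518909 0.21932747 0.20904103] [0.35 0.3  1.57 0.   1.27 1.92]
0.22 4978 [0.4415 0.1986 0.0354] [0.5467 0.2402 0.0636] ((494.09185791015625, 219.34136962890625), (105.15113067626953, 41.19768142700195), 0.6154104471206665)
0.295 5037 [0.4414 0.2734 0.0351] [0.5467 0.3135 0.0638] ((493.989990234375, 293.3310241699219), (105.2894515991211, 39.774139404296875), 0.7548484206199646)
0.146 5062 [0.4431 0.124  0.0351] [0.5478 0.1652 0.0638] ((495.37371826171875, 144.70242309570312), (104.92640686035156, 40.2937126159668), 0.6728635430335999)
```

View pics/w1.png

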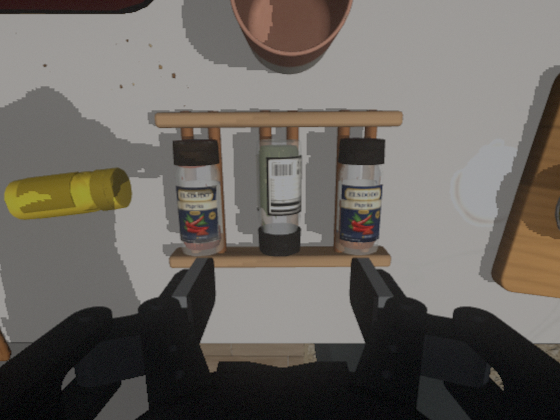

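The white panel (268–302) sits right of the jar's axis (280). So the back leans to -y by about 0.5 rad, and the label leans to +y underneath. After a half turn about the vertical, it should roll toward +y by about 53 mm. Descending now.

Call:
{"method": "carry_out", "body": {
  "deltas": [0, 0, 0, -0.003, 0, 0.32, 0.3, 0, 0, 0, -0.003, 0, 0.32, 0.3, 0, 0, 0, -0.003, 0, 0.32, 0.3, 0, 0, 0, -0.003, 0, 0.32, 0.3, 0, 0, 0, -0.003, 0, 0.32, 0.3]
}}

```text
time_s: 2.65
eef_pos: [0.4922, 0.2143, 0.0826]
tcp_rot: [[1.0, -0.002, -0.003], [-0.002, -1.0, -0.001], [-0.003, 0.001, -1.0]]
force: [0.8, 0.4, 1.1]
grip_width: 0.0599
finger_force: 0.0
```

Call:
{"method": "carry_out", "body": {
  "deltas": [0, 0, 0, 0, 0, 0.05, 0.3, 0, 0, 0, 0, 0, 0.1, 0.3, 0, 0, 0, 0, 0, 0.15, 0.3, 0, 0, 0, 0, 0, 0.15, 0.3, 0, 0, 0, 0, 0, 0.15, 0.3]
}}

```text
time_s: 3.07
eef_pos: [0.4939, 0.2155, 0.0256]
tcp_rot: [[1.0, -0.001, 0.002], [-0.001, -1.0, 0.001], [0.002, -0.001, -1.0]]
force: [1.3, 0.7, -0.3]
grip_width: 0.0596
finger_force: 0.0
```

Call:
{"method": "carry_out", "body": {
  "deltas": [0, 0, 0, 0, 0, 0, 0.6, 0, 0, 0, 0, 0, 0, 0.6, 0, 0, 0, 0, 0, 0, 0.6, 0, 0, 0, 0, 0, 0, 0.6, 0, 0, 0, 0, 0, 0, 0.6],
  "squeeze": 30
}}

```text
time_s: 3.48
eef_pos: [0.4956, 0.2187, 0.0282]
tcp_rot: [[1.0, -0.0, 0.009], [-0.0, -1.0, 0.006], [0.009, -0.006, -1.0]]
force: [-1.9, 19.8, 13.7]
grip_width: 0.0397
finger_force: 31.2
```

Call:
{"method": "carry_out", "body": {
  "deltas": [0, 0, 0, 0, -0.009, -0.01, 0.6, 0, 0, 0, 0, -0.009, -0.05, 0.6, 0, 0, 0, 0, -0.009, -0.1, 0.6, 0, 0, 0, 0, -0.009, -0.15, 0.6, 0, 0, 0, 0, -0.009, -0.2, 0.6]
}}

```text
time_s: 3.9
eef_pos: [0.4932, 0.2192, 0.1064]
tcp_rot: [[1.0, -0.001, 0.002], [-0.001, -1.0, 0.001], [0.002, -0.001, -1.0]]
force: [1.0, 0.3, -0.2]
grip_width: 0.0401
finger_force: 30.7
```

Call:
{"method": "carry_out", "body": {
  "deltas": [0, 0, 0, 0, 0, -0.06, 0.6, 0, 0, 0, 0, 0, -0.12, 0.6, 0, 0, 0, 0, 0, -0.18, 0.6, 0, 0, 0, 0, 0, -0.22, 0.6, 0, 0, 0, 0, 0, -0.22, 0.6]
}}

```text
time_s: 4.32
eef_pos: [0.4942, 0.2195, 0.197]
tcp_rot: [[1.0, -0.001, 0.008], [-0.001, -1.0, 0.003], [0.008, -0.003, -1.0]]
force: [-0.3, 0.3, -0.6]
grip_width: 0.0397
finger_force: 30.8
```

Run:
```python
from h import *
s=manip.read_state(); print(s['eef_pos'],s['grip_width'],s['finger_force'],s['joint_pos'].round(2))
a=shot('wrist','w2')[0]; b=shot('scene','s2')[0]
c=cv2.resize(b[150:290,130:330],(560,392))
cv2.imwrite('pics/m2.png',np.hstack([cv2.resize(a,(400,300)),cv2.resize(c,(400,300))]))
```

```text
[0.49417656 0.21953548 0.19695844] 0.03965814509308265 30.771803855895996 [ 0.35  0.31  1.6  -0.    1.23  1.92]
```

View pics/m2.png

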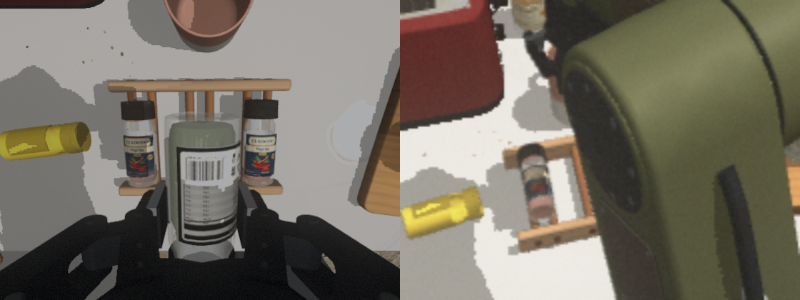

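The grip is good: the jar is level, centred in the fingers and still back up, and the middle lane is empty. Next I carry it to the board while making a half turn about the vertical.

Call:
{"method": "carry_out", "body": {
  "deltas": [0, 0, -0.349, -0.018, 0.2, 0, 0.6, 0, 0, -0.349, -0.018, 0.2, 0, 0.6, 0, 0, -0.349, -0.018, 0.2, 0, 0.6, 0, 0, -0.349, -0.018, 0.2, 0, 0.6, 0, 0, -0.349, -0.018, 0.2, 0, 0.6]
}}

```text
time_s: 4.83
eef_pos: [0.4851, 0.1383, 0.1905]
tcp_rot: [[0.863, 0.505, -0.002], [0.505, -0.863, -0.0], [-0.002, -0.0, -1.0]]
force: [-0.1, 0.0, -0.6]
grip_width: 0.0391
finger_force: 30.9
```

Call:
{"method": "carry_out", "body": {
  "deltas": [0, 0, -0.349, -0.116, 0.164, 0, 0.6, 0, 0, -0.349, -0.116, 0.164, 0, 0.6, 0, 0, -0.349, -0.116, 0.164, 0, 0.6, 0, 0, -0.349, -0.116, 0.164, 0, 0.6, 0, 0, -0.349, -0.116, 0.164, 0, 0.6]
}}

```text
time_s: 5.25
eef_pos: [0.4775, 0.0583, 0.1905]
tcp_rot: [[0.496, 0.868, -0.002], [0.868, -0.496, -0.0], [-0.001, -0.001, -1.0]]
force: [0.1, -0.4, -0.8]
grip_width: 0.0399
finger_force: 31.0
```

Call:
{"method": "carry_out", "body": {
  "deltas": [0, 0, -0.349, -0.182, 0.084, 0, 0.6, 0, 0, -0.349, -0.182, 0.084, 0, 0.6, 0, 0, -0.349, -0.182, 0.084, 0, 0.6, 0, 0, -0.349, -0.182, 0.084, 0, 0.6, 0, 0, -0.349, -0.182, 0.084, 0, 0.6]
}}

```text
time_s: 5.67
eef_pos: [0.4701, -0.0215, 0.1904]
tcp_rot: [[-0.005, 1.0, -0.002], [1.0, 0.005, 0.0], [0.0, -0.002, -1.0]]
force: [1.0, 0.3, -1.1]
grip_width: 0.0398
finger_force: 31.0
```

Call:
{"method": "carry_out", "body": {
  "deltas": [0, 0, -0.349, -0.2, -0.018, 0, 0.6, 0, 0, -0.349, -0.2, -0.018, 0, 0.6, 0, 0, -0.349, -0.2, -0.018, 0, 0.6, 0, 0, -0.349, -0.2, -0.018, 0, 0.6, 0, 0, -0.349, -0.2, -0.018, 0, 0.6]
}}

```text
time_s: 6.08
eef_pos: [0.4627, -0.1014, 0.1903]
tcp_rot: [[-0.504, 0.864, -0.002], [0.864, 0.504, 0.001], [0.001, -0.001, -1.0]]
force: [-0.2, 1.0, -1.9]
grip_width: 0.0395
finger_force: 31.0
```

Call:
{"method": "carry_out", "body": {
  "deltas": [0, 0, -0.349, -0.164, -0.116, 0, 0.6, 0, 0, -0.349, -0.164, -0.116, 0, 0.6, 0, 0, -0.349, -0.164, -0.116, 0, 0.6, 0, 0, -0.349, -0.164, -0.116, 0, 0.6, 0, 0, -0.349, -0.164, -0.116, 0, 0.6]
}}

```text
time_s: 6.5
eef_pos: [0.4553, -0.1813, 0.1902]
tcp_rot: [[-0.868, 0.496, -0.002], [0.496, 0.868, 0.001], [0.002, -0.0, -1.0]]
force: [0.5, 0.5, -0.9]
grip_width: 0.0396
finger_force: 31.0
```

Call:
{"method": "carry_out", "body": {
  "deltas": [0, 0, -0.349, -0.084, -0.182, 0, 0.6, 0, 0, -0.349, -0.084, -0.182, 0, 0.6, 0, 0, -0.349, -0.084, -0.182, 0, 0.6, 0, 0, -0.349, -0.084, -0.182, 0, 0.6, 0, 0, -0.349, -0.084, -0.182, 0, 0.6]
}}

```text
time_s: 6.92
eef_pos: [0.4478, -0.261, 0.1901]
tcp_rot: [[-1.0, -0.005, -0.002], [-0.005, 1.0, 0.001], [0.002, 0.001, -1.0]]
force: [1.0, 0.4, -1.2]
grip_width: 0.04
finger_force: 31.1
```

Call:
{"method": "carry_out", "body": {
  "deltas": [0, 0, 0, 0, 0, 0.09, 0.6, 0, 0, 0, 0, 0, 0.18, 0.6, 0, 0, 0, 0, 0, 0.27, 0.6, 0, 0, 0, 0, 0, 0.3, 0.6, 0, 0, 0, 0, 0, 0.3, 0.6]
}}

```text
time_s: 7.33
eef_pos: [0.4465, -0.2592, 0.0673]
tcp_rot: [[-1.0, 0.001, -0.006], [0.001, 1.0, 0.004], [0.006, 0.004, -1.0]]
force: [-0.1, -0.3, -0.9]
grip_width: 0.0398
finger_force: 31.0
```

Call:
{"method": "carry_out", "body": {
  "deltas": [0, 0, 0, 0, 0, 0.04, 0.6, 0, 0, 0, 0, 0, 0.06, 0.6, 0, 0, 0, 0, 0, 0.08, 0.6, 0, 0, 0, 0, 0, 0.08, 0.6, 0, 0, 0, 0, 0, 0.08, 0.6]
}}

```text
time_s: 7.75
eef_pos: [0.4486, -0.2605, 0.0396]
tcp_rot: [[-1.0, 0.001, -0.0], [0.001, 1.0, 0.0], [0.0, 0.0, -1.0]]
force: [0.3, 0.6, -0.6]
grip_width: 0.04
finger_force: 31.1
```

Down in 2 mm rows to find contact.

Call:
{"method": "carry_out", "body": {
  "deltas": [0, 0, 0, 0, 0, 0.005, 0.6, 0, 0, 0, 0, 0, 0.01, 0.6, 0, 0, 0, 0, 0, 0.015, 0.6, 0, 0, 0, 0, 0, 0.015, 0.6]
}}

```text
time_s: 8.08
eef_pos: [0.4485, -0.2604, 0.0331]
tcp_rot: [[-1.0, 0.001, -0.0], [0.001, 1.0, 0.0], [0.0, 0.0, -1.0]]
force: [0.2, 1.3, -0.8]
grip_width: 0.0395
finger_force: 31.1
```

Call:
{"method": "carry_out", "body": {
  "deltas": [0, 0, 0, 0, 0, 0.004, 0.6, 0, 0, 0, 0, 0, 0.006, 0.6, 0, 0, 0, 0, 0, 0.006, 0.6]
}}

```text
time_s: 8.33
eef_pos: [0.4485, -0.2604, 0.0307]
tcp_rot: [[-1.0, 0.001, -0.0], [0.001, 1.0, 0.0], [0.0, 0.0, -1.0]]
force: [-0.3, 1.1, -0.9]
grip_width: 0.0399
finger_force: 31.1
```

Call:
{"method": "carry_out", "body": {
  "deltas": [0, 0, 0, 0, 0, 0.003, 0.6, 0, 0, 0, 0, 0, 0.003, 0.6]
}}

```text
time_s: 8.5
eef_pos: [0.4485, -0.2604, 0.0296]
tcp_rot: [[-1.0, 0.001, -0.0], [0.001, 1.0, 0.0], [0.0, 0.0, -1.0]]
force: [-0.3, -0.3, -1.7]
grip_width: 0.0397
finger_force: 31.1
```

Call:
{"method": "carry_out", "body": {
  "deltas": [0, 0, 0, 0, 0, 0.003, 0.6, 0, 0, 0, 0, 0, 0.003, 0.6]
}}

```text
time_s: 8.67
eef_pos: [0.4487, -0.2605, 0.0292]
tcp_rot: [[-1.0, 0.001, 0.0], [0.001, 1.0, -0.0], [-0.0, -0.0, -1.0]]
force: [-4.2, 1.3, 10.2]
grip_width: 0.04
finger_force: 32.1
```

Contact with the board (10 N). I release, wait, rise and look.

Call:
{"method": "carry_out", "body": {
  "deltas": [0, 0, 0, 0, 0, 0, 0.3, 0, 0, 0, 0, 0, 0, 0.3, 0, 0, 0, 0, 0, 0, 0.3, 0, 0, 0, 0, 0, 0, 0.3, 0, 0, 0, 0, 0, 0, 0.3]
}}

```text
time_s: 9.08
eef_pos: [0.4486, -0.2605, 0.0284]
tcp_rot: [[-1.0, 0.001, -0.0], [0.001, 1.0, 0.0], [0.0, 0.0, -1.0]]
force: [-0.2, 0.0, 0.8]
grip_width: 0.0598
finger_force: 0.0
```

Call:
{"method": "carry_out", "body": {
  "deltas": [0, 0, 0, 0, 0, -0.04, 0.3, 0, 0, 0, 0, 0, -0.11, 0.3, 0, 0, 0, 0, 0, -0.2, 0.3, 0, 0, 0, 0, 0, -0.3, 0.3, 0, 0, 0, 0, 0, -0.3, 0.3]
}}

```text
time_s: 9.5
eef_pos: [0.4509, -0.262, 0.1556]
tcp_rot: [[-1.0, 0.001, 0.009], [0.001, 1.0, -0.006], [-0.009, -0.006, -1.0]]
force: [0.2, -0.4, 0.7]
grip_width: 0.06
finger_force: 0.0
```

```bash
cat >> h.py <<'E'
def look(f,x,y,zlo=.045):
    s=manip.read_state(); print(s['eef_pos'].round(4),s['time_s'])
    shot('wrist',f); P,ok,im=cloud(f)
    m=ok&(P[...,2]>zlo)&(P[...,2]<.072)&(abs(P[...,0]-x)<.065)&(abs(P[...,1]-y)<.05)
    m=cv2.morphologyEx(m.astype(np.uint8),cv2.MORPH_OPEN,np.ones((5,5)))>0
    q=P[m]; print(len(q),q[:,2].max().round(4),cv2.minAreaRect(q[:,:2].astype(np.float32)*1000))
E
python3 - <<'E'
from h import *
look('w3',.448,-.2605)
E
```

```text
[ 0.4509 -0.262   0.1556] 9.5
7003 0.0625 ((447.7470397949219, -259.74224853515625), (39.63435363769531, 105.02510833740234), 89.50379943847656)
```

View pics/w3.png

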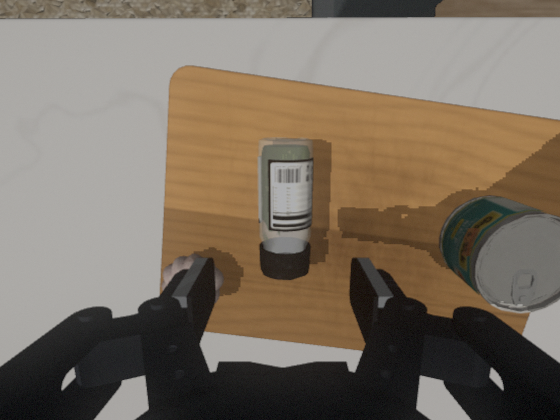

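The jar lies free on the board at (0.448, -0.260), with its back leaning to +y (image right). Now I roll it toward +y with the shut fingertips resting lightly on top, in short strokes.

Call:
{"method": "carry_out", "body": {
  "deltas": [0, 0, 0, 0, -0.021, 0, 1, 0, 0, 0, 0, -0.021, 0.03, 1, 0, 0, 0, 0, -0.021, 0.09, 1, 0, 0, 0, 0, -0.021, 0.16, 1, 0, 0, 0, 0, -0.021, 0.18, 1]
}}

```text
time_s: 9.97
eef_pos: [0.4465, -0.2681, 0.0716]
tcp_rot: [[-1.0, 0.002, -0.006], [0.002, 1.0, 0.004], [0.006, 0.004, -1.0]]
force: [-0.0, 0.8, -1.4]
grip_width: 0.0007
finger_force: 0.0
```

Call:
{"method": "carry_out", "body": {
  "deltas": [0, 0, 0, 0, 0, 0.01, 1, 0, 0, 0, 0, 0, 0.02, 1, 0, 0, 0, 0, 0, 0.025, 1, 0, 0, 0, 0, 0, 0.025, 1]
}}

```text
time_s: 10.3
eef_pos: [0.4488, -0.2691, 0.0669]
tcp_rot: [[-1.0, 0.001, 0.001], [0.001, 1.0, -0.0], [-0.001, -0.0, -1.0]]
force: [-0.3, -0.4, 0.1]
grip_width: -0.0002
finger_force: 0.0
```

Call:
{"method": "carry_out", "body": {
  "deltas": [0, 0, 0, 0, 0, 0.004, 1, 0, 0, 0, 0, 0, 0.008, 1, 0, 0, 0, 0, 0, 0.008, 1]
}}

```text
time_s: 10.55
eef_pos: [0.4486, -0.2689, 0.0635]
tcp_rot: [[-1.0, 0.001, 0.0], [0.001, 1.0, -0.0], [-0.0, -0.0, -1.0]]
force: [-0.5, -0.7, 0.4]
grip_width: 0.0001
finger_force: 0.0
```

Call:
{"method": "carry_out", "body": {
  "deltas": [0, 0, 0, 0, 0, 0.003, 1, 0, 0, 0, 0, 0, 0.003, 1]
}}

```text
time_s: 10.72
eef_pos: [0.4488, -0.2692, 0.0627]
tcp_rot: [[-1.0, 0.001, 0.001], [0.001, 1.0, -0.001], [-0.001, -0.001, -1.0]]
force: [-2.4, 0.7, 6.4]
grip_width: -0.0001
finger_force: 2.7
```

Call:
{"method": "carry_out", "body": {
  "deltas": [0, 0, 0, 0, 0.015, 0, 1, 0, 0, 0, 0, 0.035, 0, 1, 0, 0, 0, 0, 0.055, 0, 1, 0, 0, 0, 0, 0.07, 0, 1, 0, 0, 0, 0, 0.08, 0, 1]
}}

```text
time_s: 11.13
eef_pos: [0.449, -0.2367, 0.0628]
tcp_rot: [[-1.0, 0.001, 0.001], [0.001, 1.0, -0.001], [-0.001, -0.001, -1.0]]
force: [-1.3, -0.2, 4.1]
grip_width: -0.0001
finger_force: 2.2
```

Call:
{"method": "carry_out", "body": {
  "deltas": [0, 0, 0, 0, 0.01, 0, 1, 0, 0, 0, 0, 0.01, 0, 1, 0, 0, 0, 0, 0.01, 0, 1]
}}

```text
time_s: 11.38
eef_pos: [0.4489, -0.2329, 0.0625]
tcp_rot: [[-1.0, 0.001, 0.001], [0.001, 1.0, -0.0], [-0.001, -0.0, -1.0]]
force: [-1.0, 0.5, 5.9]
grip_width: 0.0
finger_force: 3.1
```

Call:
{"method": "carry_out", "body": {
  "deltas": [0, 0, 0, 0, 0, -0.02, 1, 0, 0, 0, 0, 0, -0.08, 1, 0, 0, 0, 0, 0, -0.16, 1, 0, 0, 0, 0, 0, -0.2, 1, 0, 0, 0, 0, 0, -0.2, 1]
}}

```text
time_s: 11.8
eef_pos: [0.4498, -0.2338, 0.146]
tcp_rot: [[-1.0, 0.001, 0.005], [0.001, 1.0, -0.003], [-0.005, -0.003, -1.0]]
force: [0.4, -0.9, -0.5]
grip_width: 0.0
finger_force: 0.0
```

Run:
```python
from h import *
look('w4',.448,-.24)
```

```text
[ 0.4498 -0.2338  0.146 ] 11.8
6277 0.0631 ((443.0328674316406, -242.1129608154297), (95.60250854492188, 40.776580810546875), 0.3601337969303131)
```

View pics/w4.png

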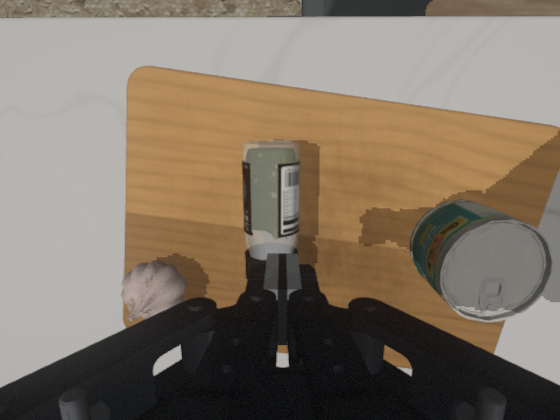

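The jar rolled cleanly 18 mm (0.86 rad) to y = -0.242, with the back now on the +y side and the label's black edge appearing at left. Second stroke, using the same depth.

Call:
{"method": "carry_out", "body": {
  "deltas": [0, 0, 0, 0, -0.045, 0, 1, 0, 0, 0, 0, -0.045, 0.08, 1, 0, 0, 0, 0, -0.045, 0.15, 1, 0, 0, 0, 0, -0.045, 0.18, 1, 0, 0, 0, 0, -0.045, 0.19, 1]
}}

```text
time_s: 12.27
eef_pos: [0.4469, -0.2501, 0.0628]
tcp_rot: [[-1.0, 0.002, -0.005], [0.002, 1.0, 0.003], [0.005, 0.003, -1.0]]
force: [-6.4, 0.1, 6.9]
grip_width: -0.0
finger_force: 3.6
```

Call:
{"method": "carry_out", "body": {
  "deltas": [0, 0, 0, 0, 0, 0, 1, 0, 0, 0, 0, 0, 0.005, 1, 0, 0, 0, 0, 0, 0.01, 1, 0, 0, 0, 0, 0, 0.01, 1]
}}

```text
time_s: 12.6
eef_pos: [0.4491, -0.2512, 0.0628]
tcp_rot: [[-1.0, 0.001, 0.002], [0.001, 1.0, -0.001], [-0.002, -0.001, -1.0]]
force: [0.5, 0.1, 2.0]
grip_width: 0.0003
finger_force: 0.8
```

Call:
{"method": "carry_out", "body": {
  "deltas": [0, 0, 0, 0, 0.015, 0, 1, 0, 0, 0, 0, 0.035, 0, 1, 0, 0, 0, 0, 0.055, 0, 1, 0, 0, 0, 0, 0.07, 0, 1, 0, 0, 0, 0, 0.08, 0, 1]
}}

```text
time_s: 13.02
eef_pos: [0.4491, -0.218, 0.0628]
tcp_rot: [[-1.0, 0.001, 0.001], [0.001, 1.0, -0.001], [-0.001, -0.001, -1.0]]
force: [0.9, 0.4, 3.4]
grip_width: 0.0002
finger_force: 1.7
```

Call:
{"method": "carry_out", "body": {
  "deltas": [0, 0, 0, 0, 0.01, 0, 1, 0, 0, 0, 0, 0.01, 0, 1, 0, 0, 0, 0, 0.01, 0, 1]
}}

```text
time_s: 13.27
eef_pos: [0.449, -0.2148, 0.0625]
tcp_rot: [[-1.0, 0.001, 0.001], [0.001, 1.0, -0.0], [-0.001, -0.0, -1.0]]
force: [2.1, 0.8, 6.3]
grip_width: 0.0001
finger_force: 3.1
```

Call:
{"method": "carry_out", "body": {
  "deltas": [0, 0, 0, 0, 0, -0.02, 1, 0, 0, 0, 0, 0, -0.08, 1, 0, 0, 0, 0, 0, -0.16, 1, 0, 0, 0, 0, 0, -0.2, 1, 0, 0, 0, 0, 0, -0.2, 1]
}}

```text
time_s: 13.68
eef_pos: [0.4496, -0.2157, 0.1457]
tcp_rot: [[-1.0, 0.002, 0.004], [0.002, 1.0, -0.002], [-0.004, -0.002, -1.0]]
force: [0.7, -0.0, 1.3]
grip_width: 0.0003
finger_force: 0.0
```

Run:
```python
from h import *
look('w5',.448,-.225)
```

```text
[ 0.4496 -0.2157  0.1457] 13.6833
6245 0.0636 ((443.38726806640625, -223.960205078125), (95.57042694091797, 40.5317268371582), 0.04258573055267334)
```

View pics/w5.png

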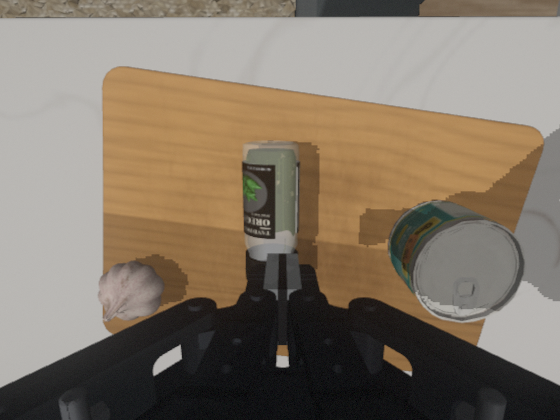

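The jar is now at y = -0.224 and the black and green label is coming over from the left, with its edge at (274,200). It needs about 0.86 rad more, so one more identical stroke.

Call:
{"method": "carry_out", "body": {
  "deltas": [0, 0, 0, 0, -0.045, 0, 1, 0, 0, 0, 0, -0.045, 0.08, 1, 0, 0, 0, 0, -0.045, 0.15, 1, 0, 0, 0, 0, -0.045, 0.18, 1, 0, 0, 0, 0, -0.045, 0.19, 1]
}}

```text
time_s: 14.15
eef_pos: [0.4467, -0.2321, 0.0627]
tcp_rot: [[-1.0, 0.002, -0.005], [0.002, 1.0, 0.003], [0.005, 0.003, -1.0]]
force: [-5.7, -0.8, 9.0]
grip_width: 0.0001
finger_force: 4.0
```

Call:
{"method": "carry_out", "body": {
  "deltas": [0, 0, 0, 0, 0, 0, 1, 0, 0, 0, 0, 0, 0.005, 1, 0, 0, 0, 0, 0, 0.01, 1, 0, 0, 0, 0, 0, 0.01, 1]
}}

```text
time_s: 14.48
eef_pos: [0.4491, -0.2332, 0.0628]
tcp_rot: [[-1.0, 0.001, 0.001], [0.001, 1.0, -0.001], [-0.001, -0.001, -1.0]]
force: [-0.3, -0.4, 2.2]
grip_width: -0.0001
finger_force: 0.9
```

Call:
{"method": "carry_out", "body": {
  "deltas": [0, 0, 0, 0, 0.015, 0, 1, 0, 0, 0, 0, 0.035, 0, 1, 0, 0, 0, 0, 0.055, 0, 1, 0, 0, 0, 0, 0.07, 0, 1, 0, 0, 0, 0, 0.08, 0, 1]
}}

```text
time_s: 14.9
eef_pos: [0.4491, -0.2001, 0.0628]
tcp_rot: [[-1.0, 0.001, 0.001], [0.001, 1.0, -0.001], [-0.001, -0.001, -1.0]]
force: [1.4, 0.2, 4.2]
grip_width: 0.0002
finger_force: 1.7
```

Call:
{"method": "carry_out", "body": {
  "deltas": [0, 0, 0, 0, 0.01, 0, 1, 0, 0, 0, 0, 0.01, 0, 1, 0, 0, 0, 0, 0.01, 0, 1]
}}

```text
time_s: 15.15
eef_pos: [0.4491, -0.1968, 0.0625]
tcp_rot: [[-1.0, 0.001, 0.001], [0.001, 1.0, -0.0], [-0.001, -0.0, -1.0]]
force: [2.5, 1.0, 5.8]
grip_width: -0.0001
finger_force: 3.1
```

Call:
{"method": "carry_out", "body": {
  "deltas": [0, 0, 0, 0, 0, -0.02, 1, 0, 0, 0, 0, 0, -0.08, 1, 0, 0, 0, 0, 0, -0.16, 1, 0, 0, 0, 0, 0, -0.2, 1, 0, 0, 0, 0, 0, -0.2, 1]
}}

```text
time_s: 15.57
eef_pos: [0.4496, -0.1977, 0.1457]
tcp_rot: [[-1.0, 0.002, 0.004], [0.002, 1.0, -0.002], [-0.004, -0.002, -1.0]]
force: [0.3, 0.2, 0.6]
grip_width: -0.0001
finger_force: 0.0
```

Run:
```python
from h import *
look('w6',.448,-.206)
cv2.imwrite('pics/w6c.png',cv2.resize(cv2.imread('pics/w6.png')[120:270,200:340],None,fx=4,fy=4,interpolation=cv2.INTER_CUBIC))
```

```text
[ 0.4496 -0.1977  0.1457] 15.5667
6079 0.0644 ((443.0735168457031, -206.0542755126953), (39.33272933959961, 94.11317443847656), 89.66944122314453)
```

View pics/w6c.png

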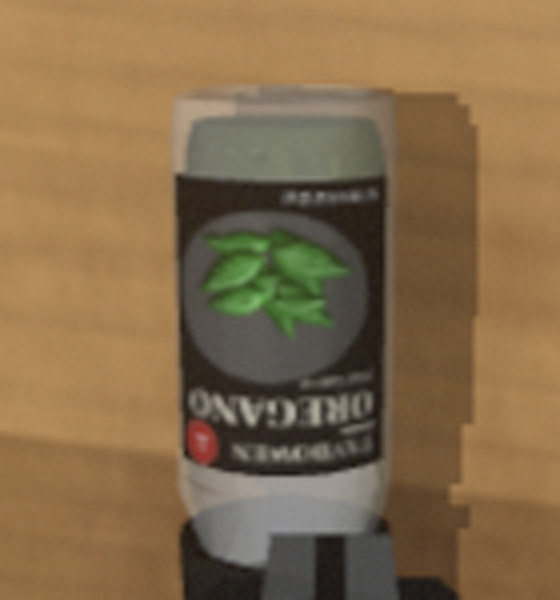

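The label faces up: the circle centre at x=276 lies within about 0.05 rad of the jar's axis at x=284. The jar is at rest and let go at y = -0.206, so I open, re-grasp and lift.

Call:
{"method": "carry_out", "body": {
  "deltas": [0, 0, 0, 0, -0.022, 0, 0.3, 0, 0, 0, 0, -0.022, 0, 0.3, 0, 0, 0, 0, -0.022, 0, 0.3, 0, 0, 0, 0, -0.022, 0, 0.3, 0, 0, 0, 0, -0.022, 0, 0.3]
}}

```text
time_s: 16.03
eef_pos: [0.4484, -0.2056, 0.1415]
tcp_rot: [[-1.0, 0.001, -0.001], [0.001, 1.0, 0.001], [0.001, 0.001, -1.0]]
force: [-0.2, 0.1, 0.3]
grip_width: 0.0592
finger_force: 0.0
```

Call:
{"method": "carry_out", "body": {
  "deltas": [0, 0, 0, 0, 0, 0.08, 0.3, 0, 0, 0, 0, 0, 0.16, 0.3, 0, 0, 0, 0, 0, 0.24, 0.3, 0, 0, 0, 0, 0, 0.28, 0.3, 0, 0, 0, 0, 0, 0.28, 0.3]
}}

```text
time_s: 16.45
eef_pos: [0.4468, -0.2046, 0.0266]
tcp_rot: [[-1.0, 0.001, -0.005], [0.001, 1.0, 0.003], [0.005, 0.003, -1.0]]
force: [-0.2, 0.1, 0.1]
grip_width: 0.0601
finger_force: 0.0
```

Call:
{"method": "carry_out", "body": {
  "deltas": [0, 0, 0, 0, 0, 0, 0.3, 0, 0, 0, 0, 0, 0, 0.3]
}}

```text
time_s: 16.62
eef_pos: [0.4493, -0.206, 0.0313]
tcp_rot: [[-1.0, 0.001, 0.001], [0.001, 1.0, -0.001], [-0.001, -0.001, -1.0]]
force: [0.4, 0.1, 0.3]
grip_width: 0.0599
finger_force: 0.0
```

Call:
{"method": "carry_out", "body": {
  "deltas": [0, 0, 0, 0, 0, 0, 0.5, 0, 0, 0, 0, 0, 0, 0.55, 0, 0, 0, 0, 0, 0, 0.6, 0, 0, 0, 0, 0, 0, 0.6, 0, 0, 0, 0, 0, 0, 0.6],
  "squeeze": 30
}}

```text
time_s: 17.03
eef_pos: [0.4493, -0.2059, 0.0316]
tcp_rot: [[-1.0, 0.001, 0.002], [0.001, 1.0, -0.001], [-0.002, -0.001, -1.0]]
force: [-1.6, 2.5, 7.9]
grip_width: 0.0397
finger_force: 29.3
```

Call:
{"method": "carry_out", "body": {
  "deltas": [0, 0, 0, 0, 0, -0.03, 0.6, 0, 0, 0, 0, 0, -0.1, 0.6, 0, 0, 0, 0, 0, -0.18, 0.6, 0, 0, 0, 0, 0, -0.26, 0.6, 0, 0, 0, 0, 0, -0.3, 0.6]
}}

```text
time_s: 17.45
eef_pos: [0.4496, -0.2062, 0.1546]
tcp_rot: [[-1.0, 0.001, 0.005], [0.001, 1.0, -0.003], [-0.005, -0.003, -1.0]]
force: [0.0, -0.4, -0.3]
grip_width: 0.0402
finger_force: 31.1
```

Call:
{"method": "carry_out", "body": {
  "deltas": [0, 0, 0, 0, 0, -0.06, 0.6, 0, 0, 0, 0, 0, -0.1, 0.6, 0, 0, 0, 0, 0, -0.1, 0.6, 0, 0, 0, 0, 0, -0.1, 0.6]
}}

```text
time_s: 17.78
eef_pos: [0.4488, -0.2057, 0.1908]
tcp_rot: [[-1.0, 0.001, 0.002], [0.001, 1.0, -0.001], [-0.002, -0.001, -1.0]]
force: [0.0, 0.1, -2.4]
grip_width: 0.0397
finger_force: 31.1
```

Run:
```python
from h import *
s=manip.read_state(); print(s['eef_pos'].round(4),s['grip_width'],s['finger_force'],s['joint_pos'].round(2))
shot('wrist','w7')
```

```text
[ 0.4488 -0.2057  0.1908] 0.039698939892426184 31.112928986549377 [-0.5   0.21  1.73  0.    1.2  -2.07]
```

View pics/w7.png

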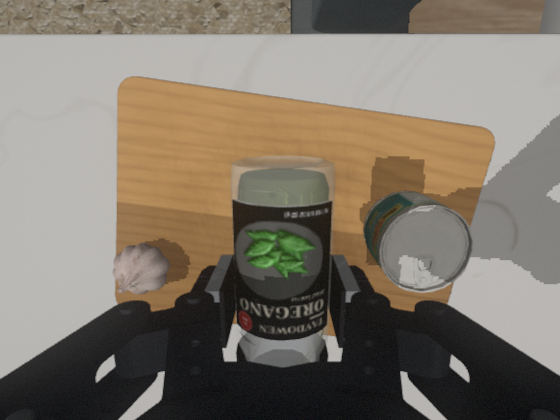

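Held label-up and level. Carry it to above the empty lane, keeping the same yaw (the cap now points to +x).

Call:
{"method": "carry_out", "body": {
  "deltas": [0, 0, 0, -0.039, 0.354, 0, 0.6, 0, 0, 0, -0.039, 0.354, 0, 0.6, 0, 0, 0, -0.039, 0.354, 0, 0.6, 0, 0, 0, -0.039, 0.354, 0, 0.6, 0, 0, 0, -0.039, 0.354, 0, 0.6]
}}

```text
time_s: 18.25
eef_pos: [0.4641, -0.0609, 0.1888]
tcp_rot: [[-1.0, -0.002, -0.002], [-0.002, 1.0, 0.001], [0.002, 0.001, -1.0]]
force: [0.3, -0.8, -0.7]
grip_width: 0.0398
finger_force: 31.2
```

Call:
{"method": "carry_out", "body": {
  "deltas": [0, 0, 0, -0.039, 0.354, 0, 0.6, 0, 0, 0, -0.039, 0.354, 0, 0.6, 0, 0, 0, -0.039, 0.354, 0, 0.6, 0, 0, 0, -0.039, 0.354, 0, 0.6, 0, 0, 0, -0.039, 0.354, 0, 0.6]
}}

```text
time_s: 18.67
eef_pos: [0.4799, 0.08, 0.1889]
tcp_rot: [[-1.0, -0.002, -0.002], [-0.002, 1.0, 0.0], [0.002, 0.0, -1.0]]
force: [0.3, -0.6, -1.6]
grip_width: 0.0395
finger_force: 31.2
```

Call:
{"method": "carry_out", "body": {
  "deltas": [0, 0, 0, -0.039, 0.354, 0, 0.6, 0, 0, 0, -0.039, 0.354, 0, 0.6, 0, 0, 0, -0.039, 0.354, 0, 0.6, 0, 0, 0, -0.039, 0.354, 0, 0.6, 0, 0, 0, -0.039, 0.354, 0, 0.6]
}}

```text
time_s: 19.08
eef_pos: [0.4959, 0.2211, 0.1887]
tcp_rot: [[-1.0, -0.001, -0.002], [-0.001, 1.0, -0.0], [0.002, -0.0, -1.0]]
force: [-0.1, 0.1, -1.8]
grip_width: 0.0395
finger_force: 31.3
```

Call:
{"method": "carry_out", "body": {
  "deltas": [0, 0, 0, 0, 0, 0, 0.6, 0, 0, 0, 0, 0, 0, 0.6, 0, 0, 0, 0, 0, 0, 0.6]
}}

```text
time_s: 19.33
eef_pos: [0.4961, 0.2176, 0.1898]
tcp_rot: [[-1.0, 0.003, -0.001], [0.003, 1.0, -0.0], [0.001, -0.0, -1.0]]
force: [-0.7, 0.3, -0.8]
grip_width: 0.0394
finger_force: 31.3
```

Run:
```python
from h import *
s=manip.read_state(); print(s['eef_pos'].round(4),s['grip_width'],s['tcp_rot'].round(4))
shot('wrist','w8'); P,ok,im=cloud('w8')
for n,m in dict(rackjars=(P[...,2]>.035)&(P[...,2]<.075),held=(P[...,2]>.195)&(P[...,2]<.235)).items():
    for y in (.22,.295,.146):
        k=ok&m&(abs(P[...,1]-y)<(.03 if n!='held' else .0215))&(abs(P[...,0]-.495)<.07); q=P[k]
        if len(q)>200: print(n,y,len(q),q.min(0).round(4),q.max(0).round(4),cv2.minAreaRect(q[:,:2].astype(np.float32)*1000))
```

```text
[0.4961 0.2176 0.1898] 0.03943934271457471 [[-1.0e+00  2.9e-03 -5.0e-04]
 [ 2.9e-03  1.0e+00 -3.0e-04]
 [ 5.0e-04 -3.0e-04 -1.0e+00]]
rackjars 0.295 5749 [0.4413 0.2765 0.0355] [0.5463 0.317  0.0636] ((493.7916259765625, 296.7328796386719), (104.85211181640625, 39.891998291015625), 0.5671403408050537)
rackjars 0.146 5679 [0.4426 0.127  0.035 ] [0.5476 0.1685 0.0632] ((495.04193115234375, 147.62478637695312), (104.70557403564453, 40.94712448120117), 0.7456356883049011)
held 0.22 20872 [0.4438 0.1985 0.195 ] [0.5372 0.2415 0.235 ] ((490.460205078125, 220.01136779785156), (42.974918365478516, 93.41293334960938), 89.9885025024414)
```

Call:
{"method": "carry_out", "body": {
  "deltas": [0, 0, 0, 0.004, 0.005, 0.07, 0.6, 0, 0, 0, 0.004, 0.005, 0.16, 0.6, 0, 0, 0, 0.004, 0.005, 0.24, 0.6, 0, 0, 0, 0.004, 0.005, 0.3, 0.6, 0, 0, 0, 0.004, 0.005, 0.33, 0.6]
}}

```text
time_s: 19.8
eef_pos: [0.4933, 0.2197, 0.0552]
tcp_rot: [[-1.0, 0.002, -0.004], [0.003, 1.0, -0.001], [0.004, -0.001, -1.0]]
force: [-0.3, -0.6, -1.4]
grip_width: 0.0401
finger_force: 31.3
```

Call:
{"method": "carry_out", "body": {
  "deltas": [0, 0, 0, 0, 0, 0.01, 0.6, 0, 0, 0, 0, 0, 0.02, 0.6, 0, 0, 0, 0, 0, 0.03, 0.6, 0, 0, 0, 0, 0, 0.03, 0.6, 0, 0, 0, 0, 0, 0.03, 0.6]
}}

```text
time_s: 20.22
eef_pos: [0.4948, 0.2212, 0.047]
tcp_rot: [[-1.0, 0.001, 0.001], [0.001, 1.0, 0.001], [-0.001, 0.001, -1.0]]
force: [-0.0, 0.8, 0.1]
grip_width: 0.0399
finger_force: 31.3
```

Call:
{"method": "carry_out", "body": {
  "deltas": [0, 0, 0, 0, -0.004, 0.01, 0.6, 0, 0, 0, 0, -0.004, 0.02, 0.6, 0, 0, 0, 0, -0.004, 0.03, 0.6, 0, 0, 0, 0, -0.004, 0.035, 0.6, 0, 0, 0, 0, -0.004, 0.035, 0.6]
}}

```text
time_s: 20.63
eef_pos: [0.4941, 0.2194, 0.0314]
tcp_rot: [[-1.0, 0.001, -0.001], [0.001, 1.0, -0.0], [0.001, -0.0, -1.0]]
force: [-0.3, 0.3, -1.7]
grip_width: 0.0393
finger_force: 31.3
```

Call:
{"method": "carry_out", "body": {
  "deltas": [0, 0, 0, 0, 0, 0.003, 0.6, 0, 0, 0, 0, 0, 0.004, 0.6, 0, 0, 0, 0, 0, 0.004, 0.6]
}}

```text
time_s: 20.88
eef_pos: [0.4945, 0.2195, 0.0306]
tcp_rot: [[-1.0, 0.001, 0.0], [0.001, 1.0, 0.0], [-0.0, 0.0, -1.0]]
force: [-0.9, 1.0, -0.5]
grip_width: 0.0399
finger_force: 31.4
```

Call:
{"method": "carry_out", "body": {
  "deltas": [0, 0, 0, 0, 0, 0.003, 0.6, 0, 0, 0, 0, 0, 0.003, 0.6]
}}

```text
time_s: 21.05
eef_pos: [0.4947, 0.2198, 0.0302]
tcp_rot: [[-1.0, 0.001, 0.001], [0.001, 1.0, 0.001], [-0.001, 0.001, -1.0]]
force: [-4.5, 0.6, 9.9]
grip_width: 0.0398
finger_force: 32.2
```

Call:
{"method": "carry_out", "body": {
  "deltas": [0, 0, 0, 0, 0, 0.003, 0.6, 0, 0, 0, 0, 0, 0.003, 0.6]
}}

```text
time_s: 21.22
eef_pos: [0.495, 0.2202, 0.03]
tcp_rot: [[-1.0, 0.001, 0.002], [0.001, 1.0, 0.001], [-0.002, 0.001, -1.0]]
force: [-8.7, 0.9, 20.3]
grip_width: 0.0399
finger_force: 33.3
```

Seated on the dowels. I release slowly, then rise straight up.

Call:
{"method": "carry_out", "body": {
  "deltas": [0, 0, 0, 0, 0, -0.004, 0.5, 0, 0, 0, 0, 0, -0.004, 0.4, 0, 0, 0, 0, 0, -0.004, 0.3, 0, 0, 0, 0, 0, -0.004, 0.3, 0, 0, 0, 0, 0, -0.004, 0.3]
}}

```text
time_s: 21.63
eef_pos: [0.4943, 0.2194, 0.0295]
tcp_rot: [[-1.0, 0.001, -0.0], [0.001, 1.0, -0.0], [0.0, -0.0, -1.0]]
force: [0.2, -0.6, -0.2]
grip_width: 0.0597
finger_force: 0.0
```

Call:
{"method": "carry_out", "body": {
  "deltas": [0, 0, 0, 0, 0, -0.05, 0.3, 0, 0, 0, 0, 0, -0.13, 0.3, 0, 0, 0, 0, 0, -0.22, 0.3, 0, 0, 0, 0, 0, -0.31, 0.3, 0, 0, 0, 0, 0, -0.4, 0.3]
}}

```text
time_s: 22.05
eef_pos: [0.4941, 0.2193, 0.1912]
tcp_rot: [[-1.0, 0.001, -0.0], [0.001, 1.0, -0.0], [0.0, -0.0, -1.0]]
force: [0.3, 0.2, 0.0]
grip_width: 0.0599
finger_force: 0.0
```

Call:
{"method": "carry_out", "body": {
  "deltas": [0, 0, 0, 0, 0, 0, 0.3, 0, 0, 0, 0, 0, 0, 0.3, 0, 0, 0, 0, 0, 0, 0.3]
}}

```text
time_s: 22.3
eef_pos: [0.4941, 0.2193, 0.189]
tcp_rot: [[-1.0, 0.001, -0.001], [0.001, 1.0, -0.0], [0.001, -0.0, -1.0]]
force: [-1.0, -0.6, -0.1]
grip_width: 0.0599
finger_force: 0.0
```

Run:
```python
from h import *
for f,cam in (('w9','wrist'),('t9','top')):
    shot(cam,f); P,ok,im=cloud(f)
    for y in (.22,.295,.146):
        k=ok&(P[...,2]>.035)&(P[...,2]<.075)&(abs(P[...,1]-y)<.03)&(abs(P[...,0]-.495)<.06); q=P[k]
        if len(q)<100: continue
        x=P[...,0]; dark=lambda a,b:im[k&(x>a)&(x<b)].mean().round(0)
        print(f,y,len(q),q[:,2].max().round(4),cv2.minAreaRect(q[:,:2].astype(np.float32)*1000),'ends -x/+x brightness',dark(.445,.460),dark(.53,.545))
# label tilt: green leaf pixels vs jar axis (wrist)
P,ok,im=cloud('w9'); h=cv2.cvtColor(im,cv2.COLOR_BGR2HSV)
k=ok&(P[...,2]>.045)&(abs(P[...,1]-.22)<.03)
g=k&(abs(h[...,0].astype(int)-60)<15)&(h[...,1]>120)
d=k&(im.max(-1)<70)&(abs(P[...,0]-.495)<.028)
print('leaf y',P[g][:,1].mean(),g.sum(),'black label y',P[d][:,1].min(),P[d][:,1].max())
```

```text
w9 0.22 5539 0.063 ((494.6479187011719, 222.1704559326172), (105.08492279052734, 40.84437942504883), 0.4125592112541199) ends -x/+x brightness 88.0 38.0
w9 0.295 5661 0.0629 ((493.3425598144531, 296.6689453125), (104.75170135498047, 40.491477966308594), 0.7554588317871094) ends -x/+x brightness 95.0 41.0
w9 0.146 5581 0.0635 ((494.54632568359375, 147.4703369140625), (104.54930877685547, 41.01165008544922), 0.5192298889160156) ends -x/+x brightness 92.0 39.0
t9 0.146 666 0.0641 ((496.5227355957031, 145.82958984375), (105.16796875, 38.09952926635742), 1.032005786895752) ends -x/+x brightness 115.0 30.0
leaf y 0.2213659440836679 190 black label y 0.19000068131483744 0.24999928677323438
```

The jar is level with its neighbours: centred in the lane, same height, cap at +x, and leaves within 1 mm of the axis. Handing in.

```bash
python3 -c "
from station import manip
print(manip.sign_off())"
```

```text
the job is handed in; nothing more can be done
None
```

The job is handed in: the oregano jar (black and green label) was rolled label-up on the board and now lies in its own middle lane, label up to within about 0.05 rad and cap towards +x; the other jars still measure in place, I kept the arm clear of the tin, garlic and mug, and the run took about 22 s, though sign-off gave no verdict.

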